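# Close the kitchen stop valve with its loose crank

### The job

Shut off the water: take the loose crank out of its wooden holder, lower it down the steel tube of the white valve box and feel it fully home onto the hidden square spindle, pressing gently. Only then turn it clockwise (seen from above) with gentle force until the valve is fully closed at its stop, and leave the crank standing in place, let go. Leave the mug, bottle and jar alone.

Things in the scene. Friction and masses are not known exactly. Their poses are not given: they have to be found in the camera images.
- crank: Loose steel crank, about 0.3 kg, upright in the holder. Origin: centre of its foot (lower end), z up the shaft. Round shaft 29 mm across to z = 80; square socket in the foot, 18 x 18, 24 deep, sides parallel to x and y. Flat arm 20 wide along -x at z = 80 to 90, out to x = -88. A boss stands on the shaft, a knob on the arm's end.
- crank_boss (a point): On the crank's square boss (22 x 22 mm, sides parallel to the crank's x and y, z = 90 to 150 mm, on the shaft axis), 135 mm above the foot, 15 mm below the boss's top: where to grip the crank to carry, press or twist it.
- crank_knob (a point): On the crank's round black knob (22 mm across, z = 90 to 135 mm, does not spin), 80 mm from the shaft axis along the crank's -x, 118 mm above the foot, 17 mm below the knob's top: where to hold or push it to turn the crank. The boss's top is 32 mm higher than this point.
- holder: Fixed wooden block 90 x 90 x 50 mm, origin at the centre of its underside, on the worktop; a round hole 33 mm across, 40 mm deep, in the middle of its top holds the crank's foot 10 mm above the worktop.
- valve_box: Fixed white box 130 x 130 x 60 mm, origin at the centre of its underside, z up. A steel guide tube with a funnel mouth stands out of its top. Turning the crank with more than about 1 N m (12 N at the knob), as by forcing it on at the stop, does damage.
- tube_mouth (a point): Centre of the guide tube's mouth, on the upright axis of tube and spindle, 100 mm above the worktop. Mouth about 43 mm wide, bore 32 mm below it.
- spindle_top (a point): Top of the steel square spindle (16 x 16 mm, with a round tapered nose, 17 mm wide, 8 mm high, above it) on the tube's axis, 50 mm below the mouth, hidden by a rubber seal. Angle unknown: about 90 degrees of free play in the valve, friction 0.12 N m. If the socket is turned wrongly the crank stands on it, foot 50 mm above the worktop. The socket has 1 mm to spare on each side; the nose centres it.
- seal_ring (a point): Rubber seal ring round the spindle, level with the square's top, 50 mm above the worktop. It slides down 14 mm under about 6 N and stays down, so the crank's weight alone does not seat it. With the socket within about 4 degrees of the square, a push of 8 to 12 N takes the crank's foot down to 36 mm above the worktop: fully home.
- spindle_push (a joint): How far spindle and seal are pressed down on their stiff spring (5 N per mm), in m: about 0 at rest, grows downwards. Pressed down more than 4 mm (about 20 N) the valve is damaged.
- valve (a joint): Valve position in rad: 0 open, 1.57 closed against its stop; grows clockwise seen from above. Shown by the dark pointer on the box's top, which goes from one stop pin to the other. Starts between 0 and 0.3. It moves only after the spindle's free play is used up, needs 0.25 N m (3 N at the knob) and stays where it is left.
- mug: Bystander: white mug 80 mm wide, 90 mm high; origin at the centre of its underside.
- soap: Bystander: soap bottle 60 mm wide, 170 mm high; origin at the centre of its underside.
- jar: Bystander: glass jar 70 mm wide, 100 mm high; origin at the centre of its underside.
Mind the look-alikes: they are no part of the job. There is more than one size of the crank; the job needs the smallest.

How it is judged:
By the outcome, as a careful person would: the job done as asked, in the order asked, and still so for the second after the job is handed in, with the robot touching nothing.
It also fails if it takes over 72 s, if anything falls off the work surface, if the arm or the gripper's body presses on something with over 40 N, if the wrist force passes 120 N, or if a joint passes its speed limit or range.

### The arm

A 6-joint arm with a two-finger parallel gripper is mounted at the origin on the work surface. World frame = base frame: x ahead of the robot, y to its left, z up, the work surface at z = 0. Lengths are in mm, angles in degrees, forces in N, time in s.
With the tool pointing down it reaches from about 350 to 850 mm from the base axis. Payload 8.1 kg.
Tool frame: the origin (TCP) lies between the finger pads; the fingertips stand 22 mm ahead of it and the grasp point (between the pads) lies 3 mm ahead of it; z points along the fingers, y is the line along which they close (so a half turn about z gives the same grasp; the last joint's range is limited). The gripper opens to 85 mm and grips with 20 to 120 N. Pads are 22 mm wide; open, the fingers measure 114 mm over their backs; the gripper's body (76 mm by 85 mm) begins 54 mm behind the grasp point. The pads swing forward as they close: fully open they stand 13 mm farther back than shut.
Start: joints at [67.93, 7.471, 85.268, -0, 87.261, -4.893], TCP at [177.176, 573.249, 253.292] pointing down, gripper open.
Joint ranges: [-169.43, 169.43], [-51.17, 129.36], [1.28, 143.12], [-76.62, 256.62], [0, 156.53], [-152.29, 152.29]. Speed limits (degrees/s): [136.94, 136.94, 159.86, 180, 180, 180].

### API

Orientations are given as [roll, pitch, yaw] about the fixed x, y, z axes, in that order (R = Rz(yaw) Ry(pitch) Rx(roll)).
In Python, from bench import r, vision gives the robot as it stands.
- The arm moves only by the tool step_arm, never from a script. Its argument "targets" is a list that holds one entry, the list of rows, each a list of 6 numbers: the shift along the world's x, y, z in mm, then the turn, a rotation vector about the world's x, y, z in rad. In form: [[[x, y, z, rx, ry, rz], ...]]. A call has 1 to 12 rows; each row is the pose to reach, as a shift and turn from the pose commanded when the call began; what a row does not reach only later rows make up. A row lasts 1/12 s, in which the tool goes at most 41.7 mm and 7.16 degrees, less where a joint would pass 70% of its speed; a pose out of reach is approached as far as the arm can. A call with a gripper value outside its range is refused whole. "fingers" is the gripper's target within -1 to 1 (shut at 1, half-way at 0, fully open at -1), set as the call begins (left out, the last holds). The fingers move at their own pace and stop on an object; "newtons" is the grip in N (left out, the last holds). Time passes only in rows, so rows that repeat a pose let the fingers close. It gives the time, the measured TCP pose, the force, the opening and the grip force at its end, in the units of the state.
- r.sense(): the state, without advancing time (a new reading comes with each control period).
- vision.snapshot(name): name is "scene" or "top"; returns a dict with "img" (420x560x3 uint8, blue, green, red), "mtx" (3x3 intrinsics, pixels), "D" ([k1, k2, p1, p2, k3] as OpenCV has them; the pictures are not rectified), "eye" and "attitude" of the camera in the world. Camera axes: x right, y up, looking along -z (the intrinsics and any distortion apply to the point x, -y, -z); pixel columns grow to the right and rows downward; lengths in mm; the calibration is good to about 2 mm. A picture is of the moment at which its call begins. There is no depth.
- r.hand_in(): hands the job in; it is judged then, once.
The state is a dict: "time": time; "joint_pos": joint angles; "qd": joint speeds; "joint_efforts": joint torques, N m; "tool_pos": TCP position; "tcp_rot": TCP orientation; "ft_force": force on the tool from outside, world axes, zero at the start; "wrist_torque": the same for the moment, N m; "finger_gap": finger opening in mm; "grip_force": force on a finger pad.
Only numpy, scipy, OpenCV 4.12 (cv2) and the standard library are available. Lean on these libraries where they do the work, as an engineer would, in place of code of your own. Each camera call takes 0.05 s, during which the arm holds its last target. There are 200 camera calls.

## Working session

There is one attempt and no reset: what is moved stays moved. The work goes in short steps, Python scripts to look and compute and a tool call to move; the robot and the scene stay as the last step left them, time stands still between calls to the robot, and variables do not carry over. Pictures are saved under pics/ and viewed, at most 10 in all, crops included, and the job is handed in when it is done.

Besides the shell and the picture viewer there is one more tool, called after "Emit:" as name(argument=value, ...) on one line, values as JSON. step_arm: Moves the arm, as the interface text tells. Its arguments: {"type":"object","properties":{"targets":{"type":"array"},"fingers":{"type":"number"},"newtons":{"type":"number"}},"required":["targets"]}

```bash
ls; mkdir -p pics
cat > h.py <<'E'
import numpy as np, cv2
from bench import r, vision
def snap(n,f=None):
    s=vision.snapshot(n)
    if f: cv2.imwrite('pics/'+f,s['img'])
    return s
def rot(s):
    a=np.array(s['attitude'],float)
    if a.shape==(3,3): return a
    from scipy.spatial.transform import Rotation as R
    return R.from_euler('xyz',a,degrees=True).as_matrix()
def ray(s,px):
    p=cv2.undistortPoints(np.array(px,float).reshape(-1,1,2),np.array(s['mtx'],float),np.array(s['D'],float)).reshape(-1,2)
    d=np.c_[p[:,0],-p[:,1],-np.ones(len(p))]@rot(s).T
    return np.array(s['eye'],float),d
def onz(s,px,z):
    e,d=ray(s,px); return e+d*((z-e[2])/d[:,2])[:,None]
def proj(s,P):
    c=(np.array(P,float).reshape(-1,3)-np.array(s['eye'],float))@rot(s)
    c=c*[1,-1,-1]
    return cv2.projectPoints(c,np.zeros(3),np.zeros(3),np.array(s['mtx'],float),np.array(s['D'],float))[0].reshape(-1,2)
E
python3 - <<'E'
from h import *
a=snap('scene','s0.png');b=snap('top','t0.png')
for s in(a,b):print(s['eye'],s['attitude'],s['mtx'],s['D'])
print(r.sense())
E
```

```text
pics
[1046.84727722  756.02111721 1175.0144416 ] [ 40.17480972   0.82376026 145.56640285] [[457.94074573   0.         278.90732784]
 [  0.         457.94074573 211.24643054]
 [  0.           0.           1.        ]] [0.01120375 0.         0.         0.         0.        ]
[ 255.99864518   15.39775203 1485.77698884] [ 1.33242696e+01 -6.13375849e-02 -9.28936111e+01] [[440.85848977   0.         282.54218726]
 [  0.         440.85848977 203.56416298]
 [  0.           0.           1.        ]] [-0.06872056  0.          0.          0.          0.        ]
{'time': 0.1, 'joint_pos': array([ 6.79324799e+01,  7.51105272e+00,  8.53255067e+01, -6.59536978e-04,
        8.72617745e+01, -4.89354208e+00]), 'qd': array([ 0.05482037, -0.0373811 , -0.08539532, -0.01163974, -0.15820016,
       -0.01057165]), 'joint_efforts': array([ 2.03192001e-03, -5.70956540e+01, -5.01939332e+01, -8.37437938e-05,
        8.32782331e-03, -2.68532929e-06]), 'tool_pos': array([176.97187931, 572.80776729, 252.32282736]), 'tcp_rot': array([-1.79901968e+02, -7.73200170e-03,  1.62826047e+02]), 'ft_force': array([-0.03939687, -0.49268849, -0.0799565 ]), 'wrist_torque': array([-0.01505509, -0.04075375, -0.01716794]), 'grip_force': 0.0, 'finger_gap': 85.56597286729448}
```

View pics/s0.png

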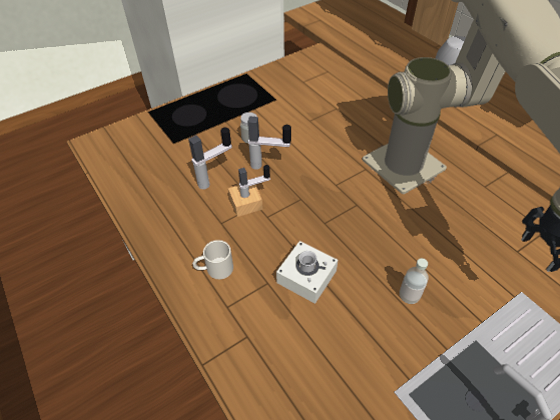

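View pics/t0.png

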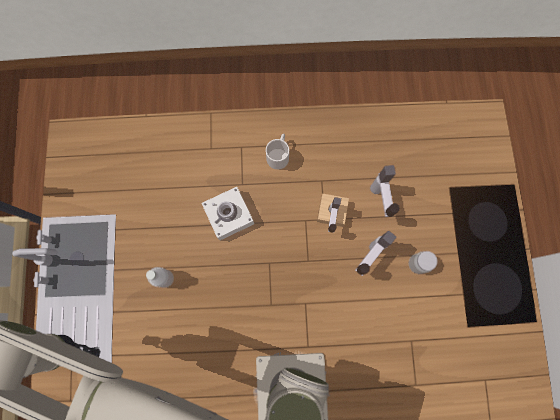

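The scene view shows three cranks. The one standing in the wooden holder, at scene (245,183) and top (334,208), is the smallest. The two free-standing ones, at scene (201,160) and (257,140), are larger look-alikes. The valve box is at scene (307,265) and top (229,212). I'll confirm the choice in an enlarged crop.

Run:
```python
from h import *
a=snap('scene');b=snap('top')
c1=cv2.resize(a['img'][105:225,180:310],None,fx=3,fy=3,interpolation=cv2.INTER_CUBIC)
c2=cv2.resize(b['img'][180:250,190:360],None,fx=4.5,fy=4.5,interpolation=cv2.INTER_CUBIC)
o=np.zeros((600,800,3),np.uint8)
c1=cv2.resize(c1,(300,277));o[:277,:300]=c1
c3=cv2.resize(a['img'][235:305,270:345],(300,280),interpolation=cv2.INTER_CUBIC);o[:280,400:700]=c3
o[282:282+315,:765]=c2
cv2.imwrite('pics/c0.png',o)
# box top white mask; boss/knob
for n,s,(y0,y1,x0,x1) in(('scene',a,(160,200,232,275)),('top',b,(190,235,318,352))):
    g=cv2.cvtColor(s['img'],cv2.COLOR_BGR2HSV)[y0:y1,x0:x1]
    m=((g[...,2]<75)).astype(np.uint8)
    k,_,st,ce=cv2.connectedComponentsWithStats(m)
    for i in range(1,k):
        if st[i,4]>8: print(n,st[i]+[x0,y0,0,0,0],ce[i]+[x0,y0])
```

```text
scene [264 165   6  13  73] [266.46575342 171.06849315]
scene [239 171   8  14  77] [242.58441558 178.06493506]
top [332 204   7   4  14] [334.85714286 206.        ]
top [329 224   7   8  41] [331.97560976 227.70731707]
```

View pics/c0.png

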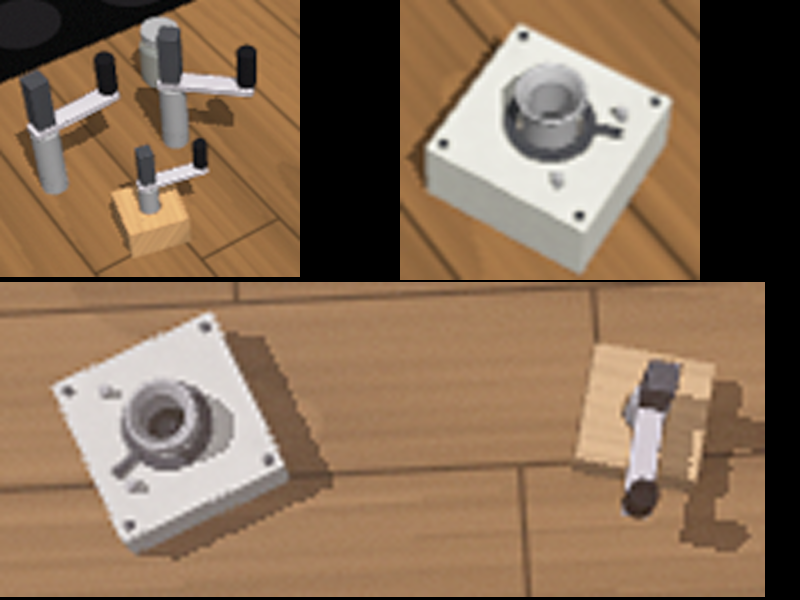

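The enlarged crop confirms it. The crank in the wooden holder (boss at crop (147,165), knob at (200,155)) is clearly the smallest. In the top crop the pointer at (120,470) sits by the lower pin at (138,487), which is open. The closed pin is the one at (110,392), 90° clockwise. Next I'll measure positions.

```bash
cat > m.py <<'E'
from h import *
def tri(a,pa,b,pb):
    e1,d1=ray(a,[pa]);e2,d2=ray(b,[pb]);d1=d1[0]/np.linalg.norm(d1);d2=d2[0]/np.linalg.norm(d2)
    t=np.linalg.lstsq(np.c_[d1,-d2],e2-e1,rcond=None)[0]
    p,q=e1+t[0]*d1,e2+t[1]*d2
    return (p+q)/2,np.linalg.norm(p-q)
def comps(s,fn,box,mn):
    y0,y1,x0,x1=box
    im=s['img'][y0:y1,x0:x1];g=cv2.cvtColor(im,cv2.COLOR_BGR2HSV).astype(int)
    m=fn(g).astype(np.uint8)
    k,l,st,ce=cv2.connectedComponentsWithStats(m)
    return [(st[i]+[x0,y0,0,0,0],ce[i]+[x0,y0],(l==i)) for i in range(1,k) if st[i,4]>=mn]
E
python3 - <<'E'
from m import *
a=snap('scene');b=snap('top')
for r0 in range(198,212,2): print([tuple(cv2.cvtColor(b['img'],cv2.COLOR_BGR2HSV)[r0,c]) for c in range(328,344,2)])
print('white box')
for n,s,bx in(('scene',a,(235,305,270,345)),('top',b,(180,250,195,265))):
    for st,ce,m in comps(s,lambda g:(g[...,1]<40)&(g[...,2]>(180)),bx,200):
        c=cv2.findContours(m.astype(np.uint8),cv2.RETR_EXTERNAL,cv2.CHAIN_APPROX_NONE)[0]
        c=max(c,key=len);h=cv2.convexHull(c)
        ap=cv2.approxPolyDP(h,3,True).reshape(-1,2)+[bx[2],bx[0]]
        print(n,st,ce); print(np.c_[ap,onz(s,ap,60)[:,:2].round(0)])
    for st,ce,m in comps(s,lambda g:(g[...,2]<90),bx,2): print(n,'dark',st,ce.round(1),onz(s,[ce],60).round(0)[0][:2])
print('holder')
for n,s,bx in(('scene',a,(175,220,220,275)),('top',b,(180,250,310,360))):
    for st,ce,m in comps(s,lambda g:(g[...,0]<22)&(g[...,1]>60)&(g[...,2]>(195)),bx,60):
        c=max(cv2.findContours(m.astype(np.uint8),cv2.RETR_EXTERNAL,cv2.CHAIN_APPROX_NONE)[0],key=len);h=cv2.convexHull(c)
        ap=cv2.approxPolyDP(h,2,True).reshape(-1,2)+[bx[2],bx[0]]
        print(n,st,ce);print(np.c_[ap,onz(s,ap,50)[:,:2].round(0)])
p,g=tri(a,(242.6,178),b,(335.8,203));print('boss',p,g)
p,g=tri(a,(266.5,171.1),b,(332,227.7));print('knob',p,g)
E
```

```text
[(np.uint8(16), np.uint8(88), np.uint8(219)), (np.uint8(16), np.uint8(89), np.uint8(217)), (np.uint8(16), np.uint8(88), np.uint8(218)), (np.uint8(169), np.uint8(22), np.uint8(94)), (np.uint8(158), np.uint8(19), np.uint8(105)), (np.uint8(173), np.uint8(20), np.uint8(114)), (np.uint8(146), np.uint8(14), np.uint8(147)), (np.uint8(16), np.uint8(89), np.uint8(218))]
[(np.uint8(15), np.uint8(91), np.uint8(213)), (np.uint8(15), np.uint8(90), np.uint8(212)), (np.uint8(16), np.uint8(91), np.uint8(227)), (np.uint8(160), np.uint8(20), np.uint8(116)), (np.uint8(161), np.uint8(19), np.uint8(108)), (np.uint8(161), np.uint8(19), np.uint8(106)), (np.uint8(154), np.uint8(20), np.uint8(101)), (np.uint8(15), np.uint8(88), np.uint8(218))]
[(np.uint8(16), np.uint8(88), np.uint8(219)), (np.uint8(15), np.uint8(88), np.uint8(221)), (np.uint8(9), np.uint8(71), np.uint8(125)), (np.uint8(175), np.uint8(14), np.uint8(108)), (np.uint8(167), np.uint8(21), np.uint8(108)), (np.uint8(171), np.uint8(17), np.uint8(106)), (np.uint8(9), np.uint8(52), np.uint8(132)), (np.uint8(15), np.uint8(85), np.uint8(221))]
[(np.uint
[... 2129 characters left out ...]
37. 187. 658. 147.]
 [252. 220. 543. 100.]
 [218. 237. 492. 213.]
 [202. 203. 609. 265.]]
top dark [230 205   7  15  39] [234.  212.6] [570. 159.]
top dark [223 208   8   7  39] [226.3 210.7] [578. 184.]
holder
scene [228 186  34  26 380] [244.56052632 196.78157895]
[[ 261.  199.  541. -114.]
 [ 250.  211.  599.  -91.]
 [ 236.  206.  625. -135.]
 [ 228.  188.  605. -220.]
 [ 255.  187.  528. -171.]]
top [318 194  21  27 277] [325.29602888 206.45126354]
[[ 338.  196.  612. -191.]
 [ 328.  220.  532. -151.]
 [ 318.  218.  540. -118.]
 [ 322.  194.  622. -138.]]
boss [ 571.96334996 -171.69243732  118.8431886 ] 1.5610033944592656
knob [ 492.40171891 -153.10490791  119.61398949] 2.359476997267575
```

Run:
```python
from m import *
a=snap('scene');b=snap('top')
p,g=tri(a,(307.5,257),b,(226.7,209.6));print('mouth rough',p,g)
# bright rim/outer outline check: project circle of guesses and enlarge
o=[]
for s,bx in((a,(240,275,290,330)),(b,(192,230,208,248))):
    f=10;im=cv2.resize(s['img'][bx[0]:bx[1],bx[2]:bx[3]],None,fx=f,fy=f,interpolation=cv2.INTER_CUBIC)
    for rr,col in((21.5,(0,255,0)),):
        t=np.linspace(0,2*np.pi,60);c=np.c_[p[0]+rr*np.cos(t),p[1]+rr*np.sin(t),100+0*t]
        q=(proj(s,c)-[bx[2],bx[0]]+.5)*f
        for u in q: cv2.circle(im,tuple(int(v) for v in u),1,col,-1)
    o.append(im)
h=max(i.shape[0] for i in o);O=np.hstack([np.pad(i,((0,h-i.shape[0]),(0,0),(0,0))) for i in o])
cv2.imwrite('pics/m0.png',O);print(O.shape)
```

```text
mouth rough [573.54450274 179.93861051  92.4900418 ] 2.681110797024935
(380, 800, 3)
```

View pics/m0.png

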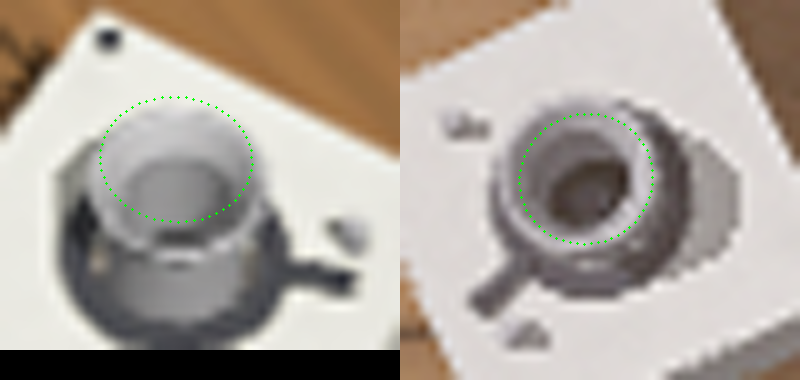

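Run:
```python
from m import *
a=snap('scene');b=snap('top')
print(onz(a,[(307.4,257.2)],100),onz(b,[(225.3,209.2)],100))
print('sc screws',onz(a,[(300.5,243),(333.5,260),(280.5,270),(314.5,288)],60).mean(0))
q=[(52/4,0)];k=[(68,391),(205,327),(268,460),(129,524)]
print('top screws',onz(b,[(x/4.5+190-.4,(y-282)/4.5+180-.4) for x,y in k],60).mean(0))
print('knob',onz(b,[(332,227.7)],130),onz(a,[(266.5,171.1)],122))
print('boss',onz(b,[(336.2,201.3)],160),onz(a,[(242.6,178)],130))
for q in [(387,172),(392,210),(388,238),(363,268)]: print('look-alike',onz(b,[q],180)[0].round())
```

```text
[[576.5862258  185.32494814 100.        ]] [[574.33031048 182.59936521 100.        ]]
sc screws [575.42725627 185.07637642  60.        ]
top screws [575.97567698 182.58813655  60.        ]
knob [[ 491.47700681 -152.64285246  130.        ]] [[ 492.9482493  -150.04701182  122.        ]]
boss [[ 568.36999074 -168.24613047  160.        ]] [[ 576.51884675 -161.21416591  130.        ]]
look-alike [ 649. -331.  180.]
look-alike [ 528. -334.  180.]
look-alike [ 443. -312.  180.]
look-alike [ 358. -229.  180.]
```

Emit:
step_arm(targets=[[[393,-743,20,0,0,0.07],[393,-743,20,0,0,0.07],[393,-743,20,0,0,0.07],[393,-743,20,0,0,0.07],[393,-743,20,0,0,0.07],[393,-743,20,0,0,0.07],[393,-743,20,0,0,0.07],[393,-743,20,0,0,0.07],[393,-743,20,0,0,0.07],[393,-743,20,0,0,0.07],[393,-743,20,0,0,0.07],[393,-743,20,0,0,0.07]]], fingers=-0.2, newtons=60)

```text
time: 1.5
tool_pos: [411.4, 129.4, 265.7]
tcp_rot: [180.0, 0.1, 166.8]
ft_force: [1.5, 0.2, 0.3]
finger_gap: 51.5
grip_force: 0.0
```

Emit:
step_arm(targets=[[[159,-301,0,0,0,0],[159,-301,0,0,0,0],[159,-301,0,0,0,0],[159,-301,0,0,0,0],[159,-301,0,0,0,0],[159,-301,0,0,0,0],[159,-301,0,0,0,0],[159,-301,0,0,0,0],[159,-301,0,0,0,0],[159,-301,0,0,0,0],[159,-301,0,0,0,0]]])

```text
time: 2.42
tool_pos: [569.7, -169.7, 264.8]
tcp_rot: [180.0, -0.1, 166.8]
ft_force: [-0.1, 0.8, -0.2]
finger_gap: 51.1
grip_force: 0.0
```

Run:
```python
from m import *
a=snap('scene');b=snap('top');q=r.sense();print(q['joint_pos'].round(1),q['tool_pos'].round(1),q['tcp_rot'].round(1))
print(proj(b,q['tool_pos']),proj(a,q['tool_pos']))
o=np.hstack([cv2.resize(a['img'][90:220,170:320],(400,347)),cv2.resize(b['img'][160:290,280:430],(400,347))])
cv2.imwrite('pics/g0.png',o)
```

```text
[-21.4   6.3  85.3   0.   88.4 -98.3] [ 569.6 -168.4  265.4] [180.   -0.  166.9]
[[340.61272335 192.21398021]] [[239.89113402 143.72425139]]
```

View pics/g0.png

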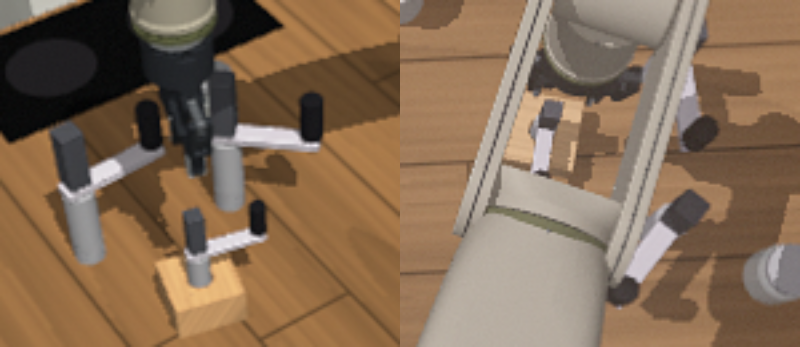

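The left crop shows the gripper hanging straight above the held crank, whose boss is at crop (195,230). Both look-alikes stand clear at (70,155) and (225,100). I'll descend and grip.

Emit:
step_arm(targets=[[[0,0,-25,0,0,0],[0,0,-50,0,0,0],[0,0,-75,0,0,0],[0,0,-90,0,0,0],[0,0,-105,0,0,0],[0,0,-112,0,0,0],[0,0,-117,0,0,0],[0,0,-117,0,0,0],[0,0,-117,0,0,0]]])

```text
time: 3.27
tool_pos: [570.3, -169.2, 149.2]
tcp_rot: [-180.0, 0.1, 166.9]
ft_force: [-0.0, -0.2, 0.3]
finger_gap: 51.5
grip_force: 0.0
```

Emit:
step_arm(targets=[[[0,0,0,0,0,0],[0,0,0,0,0,0],[0,0,0,0,0,0],[0,0,0,0,0,0],[0,0,0,0,0,0],[0,0,0,0,0,0],[0,0,0,0,0,0],[0,0,0,0,0,0]]], fingers=1, newtons=60)

```text
time: 3.93
tool_pos: [570.7, -169.8, 149.5]
tcp_rot: [-180.0, 0.1, 166.8]
ft_force: [-0.3, 1.8, 6.8]
finger_gap: 21.3
grip_force: 59.1
```

Gripped at a gap of 21.3 mm, which matches the 22 mm boss. Lifting straight up.

Emit:
step_arm(targets=[[[0,0,5,0,0,0],[0,0,15,0,0,0],[0,0,30,0,0,0],[0,0,50,0,0,0],[0,0,70,0,0,0],[0,0,90,0,0,0],[0,0,110,0,0,0],[0,0,125,0,0,0],[0,0,130,0,0,0],[0,0,130,0,0,0]]])

```text
time: 4.77
tool_pos: [570.6, -169.9, 280.3]
tcp_rot: [-180.0, 0.2, 166.8]
ft_force: [-0.5, 0.4, -3.0]
finger_gap: 21.2
grip_force: 59.2
```

Run:
```python
from m import *
a=snap('scene');b=snap('top');q=r.sense();print(q['joint_pos'].round(1),q['tool_pos'].round(1),q['tcp_rot'].round(1),q['ft_force'].round(2),q['wrist_torque'].round(3))
o=np.hstack([cv2.resize(a['img'][90:220,170:320],(400,347)),cv2.resize(b['img'][160:290,280:430],(400,347))])
cv2.imwrite('pics/g1.png',o)
```

```text
[-21.5   6.1  84.2  -0.   89.7 -98.3] [ 569.5 -169.5  277.3] [ 1.800e+02 -1.000e-01  1.668e+02] [-0.07  0.11 -2.11] [ 0.001 -0.008  0.02 ]
```

View pics/g1.png

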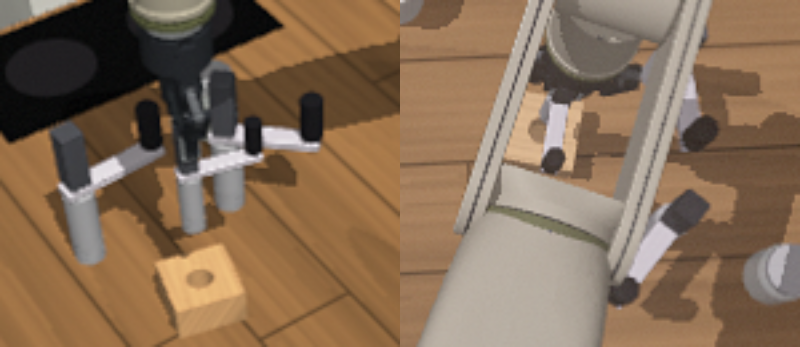

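The crank is out of the holder, hanging upright in the gripper at crop (190,200). The holder's empty hole shows at crop (200,278). I'll carry it over the tube and turn it counter-clockwise in the air, leaving room to turn clockwise later.

Emit:
step_arm(targets=[[[0,30,0,0,0,0.1],[1,62,0,0,0,0.2],[1,95,0,0,0,0.3],[2,130,0,0,0,0.4],[2,165,0,0,0,0.5],[3,200,0,0,0,0.6],[3,235,0,0,0,0.7],[4,270,0,0,0,0.8],[4,300,0,0,0,0.9],[5,325,0,0,0,1.0],[5.5,345,0,0,0,1.1],[5.5,354,0,0,0,1.22]]])

```text
time: 5.87
tool_pos: [574.1, 187.1, 275.8]
tcp_rot: [179.8, -0.1, -122.9]
ft_force: [1.0, 0.7, -3.5]
finger_gap: 21.0
grip_force: 59.7
```

Emit:
step_arm(targets=[[[0,0,-10,0,0,0],[0,0,-15,0,0,0],[0,0,-15,0,0,0],[0,0,-15,0,0,0]]])

```text
time: 6.2
tool_pos: [574.7, 183.1, 261.3]
tcp_rot: [179.9, -0.1, -123.5]
ft_force: [0.9, -0.9, -2.3]
finger_gap: 21.1
grip_force: 59.6
```

Run:
```python
from m import *
a=snap('scene');b=snap('top');q=r.sense();print(q['joint_pos'].round(1),q['tool_pos'].round(1),q['tcp_rot'].round(2),q['ft_force'].round(2),q['wrist_torque'].round(3))
f=10;o=[]
for s,bx in((a,(210,270,280,335)),):
    im=cv2.resize(s['img'][bx[0]:bx[1],bx[2]:bx[3]],None,fx=f,fy=f,interpolation=cv2.INTER_CUBIC)
    t=q['tool_pos']
    for z in (100,125,150,180): 
        u=(proj(s,[t[0],t[1],z])[0]-[bx[2],bx[0]]+.5)*f;cv2.circle(im,tuple(int(v) for v in u),3,(0,0,255),-1)
    u=(proj(s,[575.5,184,100])[0]-[bx[2],bx[0]]+.5)*f;cv2.circle(im,tuple(int(v) for v in u),3,(0,255,0),-1)
    o.append(im)
cv2.imwrite('pics/v0.png',o[0]);print(proj(b,t),proj(b,[575.5,184,100]))
cv2.imwrite('pics/v0t.png',b['img'])
```

```text
[  12.8    7.9   83.8   -0.    88.3 -133.7] [575.4 183.4 262.9] [ 1.7999e+02 -3.0000e-02 -1.2343e+02] [-0.03 -0.55 -2.69] [0.013 0.028 0.039]
[[217.91397532 196.43981378]] [[224.85896286 208.86759808]]
```

View pics/v0.png

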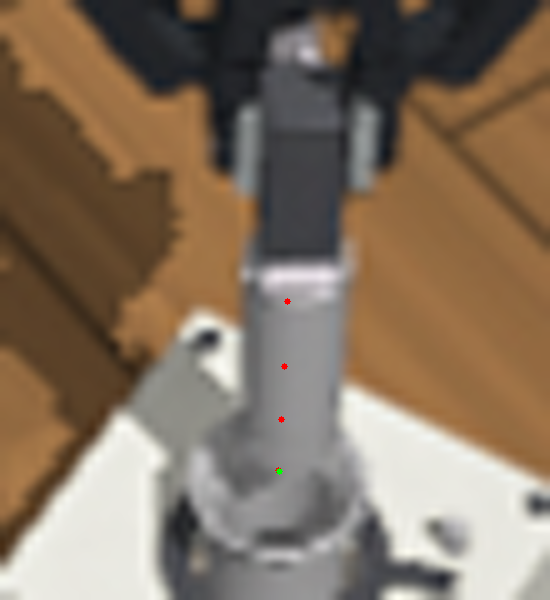

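Run:
```python
from m import *
a=snap('scene');b=snap('top')
for n,s,bx in(('scene',a,(180,215,222,270)),('top',b,(185,230,312,355))):
    for st,ce,m in comps(s,lambda g:(g[...,0]<22)&(g[...,1]>60)&(g[...,2]>190),bx,150):
        mm=m.astype(np.uint8);c=max(cv2.findContours(mm,cv2.RETR_EXTERNAL,cv2.CHAIN_APPROX_NONE)[0],key=len)
        full=cv2.drawContours(np.zeros_like(mm),[cv2.convexHull(c)],-1,1,-1)
        k,l,s2,c2=cv2.connectedComponentsWithStats(full&(1-mm))
        for i in range(1,k):
            if s2[i,4]>15:
                p=c2[i]+[bx[2],bx[0]];print(n,s2[i],p,onz(s,[p],50)[0].round(1))
        ap=cv2.approxPolyDP(cv2.convexHull(c),2.5,True).reshape(-1,2)+[bx[2],bx[0]];print(onz(s,ap,50)[:,:2].round(0).tolist())
g=cv2.cvtColor(b['img'],cv2.COLOR_BGR2HSV)
print(onz(a,[(307.4,257.2)],100),onz(b,[(225.3,209.2)],100))
```

```text
scene [13  7 14 14 52] [239.78846154 193.09615385] [ 584.9 -176.9   50. ]
scene [12 24  8  9 22] [237.40909091 207.90909091] [ 625.  -125.7   50. ]
scene [19 24 11 11 36] [246.72222222 209.38888889] [ 603.6 -103.    50. ]
[[605.0, -220.0], [581.0, -214.0], [578.0, -129.0], [601.0, -88.0], [637.0, -103.0]]
top [13 16 21  6 61] [336.3442623  204.21311475] [ 584.3 -183.2   50. ]
[[622.0, -138.0], [604.0, -224.0], [580.0, -219.0], [581.0, -128.0]]
[[576.5862258  185.32494814 100.        ]] [[574.33031048 182.59936521 100.        ]]
```

Picture: the shaft hangs over the mouth. Its axis is at crop x≈292 against the mouth centre at ≈278, about 3 mm to the right. I'll correct part of that and lower into the funnel while watching side forces.

Emit:
step_arm(targets=[[[2,-1.3,-4,0,0,0],[2,-1.3,-10,0,0,0],[2,-1.3,-16,0,0,0],[2,-1.3,-22,0,0,0],[2,-1.3,-27,0,0,0],[2,-1.3,-31,0,0,0],[2,-1.3,-35,0,0,0],[2,-1.3,-38,0,0,0],[2,-1.3,-40,0,0,0],[2,-1.3,-40,0,0,0]]])

```text
time: 7.23
tool_pos: [577.2, 183.1, 222.6]
tcp_rot: [180.0, -0.0, -123.3]
ft_force: [0.7, 0.3, -3.3]
finger_gap: 21.1
grip_force: 59.7
```

Emit:
step_arm(targets=[[[0,0,-3,0,0,0],[0,0,-6,0,0,0],[0,0,-9,0,0,0],[0,0,-12,0,0,0],[0,0,-14,0,0,0],[0,0,-14,0,0,0]]])

```text
time: 7.73
tool_pos: [577.0, 183.0, 208.4]
tcp_rot: [180.0, -0.0, -123.3]
ft_force: [-0.3, -0.9, -2.5]
finger_gap: 21.5
grip_force: 59.6
```

Emit:
step_arm(targets=[[[0,0,-2,0,0,0],[0,0,-4,0,0,0],[0,0,-6,0,0,0],[0,0,-8,0,0,0],[0,0,-10,0,0,0],[0,0,-12,0,0,0],[0,0,-12,0,0,0]]])

```text
time: 8.32
tool_pos: [577.1, 183.0, 196.5]
tcp_rot: [180.0, -0.0, -123.3]
ft_force: [-0.0, 1.1, -2.7]
finger_gap: 21.3
grip_force: 59.6
```

Run:
```python
from m import *
q=r.sense();print(q['joint_pos'].round(1),q['tool_pos'].round(2),q['tcp_rot'].round(2),q['ft_force'].round(2),q['wrist_torque'].round(3))
```

```text
[  12.7   10.2   88.3   -0.    81.6 -134. ] [577.09 183.03 196.5 ] [ 1.7996e+02 -4.0000e-02 -1.2327e+02] [-0.03  1.07 -2.71] [ 0.016  0.031 -0.025]
```

Emit:
step_arm(targets=[[[0,0,-1,0,0,0],[0,0,-2,0,0,0],[0,0,-3,0,0,0],[0,0,-4,0,0,0],[0,0,-5,0,0,0],[0,0,-6,0,0,0],[0,0,-6,0,0,0]]])

```text
time: 8.9
tool_pos: [577.2, 183.1, 190.9]
tcp_rot: [180.0, -0.0, -123.3]
ft_force: [-0.3, 0.2, -3.1]
finger_gap: 20.8
grip_force: 59.6
```

Emit:
step_arm(targets=[[[0,0,-0.7,0,0,0],[0,0,-1.3,0,0,0],[0,0,-2,0,0,0],[0,0,-2,0,0,0]]])

```text
time: 9.23
tool_pos: [577.3, 183.1, 189.0]
tcp_rot: [180.0, -0.0, -123.3]
ft_force: [0.2, 0.2, -2.6]
finger_gap: 21.3
grip_force: 59.6
```

Emit:
step_arm(targets=[[[0,0,-0.5,0,0,0],[0,0,-1,0,0,0],[0,0,-1,0,0,0]]])

```text
time: 9.48
tool_pos: [577.5, 183.1, 188.5]
tcp_rot: [-180.0, 0.0, -123.3]
ft_force: [-1.5, 1.1, 0.2]
finger_gap: 21.1
grip_force: 59.9
```

Emit:
step_arm(targets=[[[0,0,-0.5,0,0,0],[0,0,-1,0,0,0],[0,0,-1,0,0,0]]])

```text
time: 9.73
tool_pos: [577.6, 183.2, 187.7]
tcp_rot: [-180.0, 0.0, -123.3]
ft_force: [-1.1, -0.5, 4.2]
finger_gap: 21.4
grip_force: 60.4
```

Emit:
step_arm(targets=[[[0,0,-0.6,0,0,0],[0,0,-0.7,0,0,-0.05],[0,0,-0.7,0,0,-0.1],[0,0,-0.7,0,0,-0.15],[0,0,-0.7,0,0,-0.2],[0,0,-0.7,0,0,-0.25],[0,0,-0.7,0,0,-0.25]]])

```text
time: 10.32
tool_pos: [577.6, 183.2, 187.2]
tcp_rot: [-180.0, 0.0, -137.8]
ft_force: [-2.1, -0.8, 6.0]
finger_gap: 21.0
grip_force: 60.7
```

```bash
cat > st.py <<'E'
from bench import r
q=r.sense();print(q['time'],q['joint_pos'][5].round(2),q['tool_pos'].round(2),q['tcp_rot'].round(2),q['ft_force'].round(2),q['wrist_torque'].round(3))
E
python3 st.py
```

```text
10.3167 -119.48 [577.63 183.19 187.22] [-1.7998e+02  4.0000e-02 -1.3777e+02] [-2.1  -0.83  5.99] [-0.024  0.759  0.03 ]
```

Emit:
step_arm(targets=[[[-0.3,0,-0.2,0,0,-0.05],[-0.6,0,-0.2,0,0,-0.1],[-0.8,0,-0.2,0,0,-0.15],[-0.8,0,-0.2,0,0,-0.2],[-0.8,0,-0.2,0,0,-0.25],[-0.8,0,-0.2,0,0,-0.25]]])

```text
time: 10.82
tool_pos: [577.1, 183.2, 187.2]
tcp_rot: [-180.0, 0.1, -152.1]
ft_force: [-2.2, -0.1, 5.4]
finger_gap: 21.3
grip_force: 60.8
```

```bash
python3 st.py
```

```text
10.8167 -105.14 [577.06 183.2  187.23] [-1.7998e+02  8.0000e-02 -1.5210e+02] [-2.15 -0.08  5.4 ] [ 0.015  0.593 -0.007]
```

Emit:
step_arm(targets=[[[-0.3,0,-0.3,0,0,-0.05],[-0.6,0,-0.3,0,0,-0.1],[-0.8,0,-0.3,0,0,-0.15],[-0.8,0,-0.3,0,0,-0.2],[-0.8,0,-0.3,0,0,-0.25],[-0.8,0,-0.3,0,0,-0.25]]])

```text
time: 11.32
tool_pos: [576.4, 183.3, 187.0]
tcp_rot: [-180.0, 0.1, -166.4]
ft_force: [-1.3, 0.4, 6.0]
finger_gap: 21.3
grip_force: 60.8
```

```bash
python3 st.py
```

```text
11.3167 -90.8 [576.43 183.25 187.03] [-1.8000e+02  1.1000e-01 -1.6642e+02] [-1.34  0.44  6.04] [-0.005  0.397 -0.028]
```

Emit:
step_arm(targets=[[[-0.3,0,-0.3,0,0,-0.05],[-0.5,0,-0.3,0,0,-0.1],[-0.5,0,-0.3,0,0,-0.15],[-0.5,0,-0.3,0,0,-0.2],[-0.5,0,-0.3,0,0,-0.25],[-0.5,0,-0.3,0,0,-0.25]]])

```text
time: 11.82
tool_pos: [575.8, 183.3, 186.2]
tcp_rot: [180.0, 0.1, 179.3]
ft_force: [-0.1, 1.2, 3.8]
finger_gap: 21.0
grip_force: 60.4
```

```bash
python3 st.py
```

```text
11.8167 -76.52 [575.78 183.28 186.24] [1.7997e+02 8.0000e-02 1.7931e+02] [-0.07  1.21  3.81] [0.298 0.147 0.018]
```

The force dropped while the tool sank, so the socket has probably found the square. I'll press without turning.

Emit:
step_arm(targets=[[[0,0,-0.5,0,0,0],[0,0,-1,0,0,0],[0,0,-1,0,0,0]]])

```text
time: 12.07
tool_pos: [575.6, 183.2, 184.9]
tcp_rot: [180.0, 0.1, 179.5]
ft_force: [0.2, 1.3, 3.6]
finger_gap: 21.5
grip_force: 60.5
```

```bash
python3 st.py
```

```text
12.0667 -76.71 [575.63 183.25 184.94] [1.7998e+02 5.0000e-02 1.7950e+02] [0.21 1.25 3.55] [ 0.34  -0.086 -0.027]
```

Emit:
step_arm(targets=[[[0,0.2,-1,0,0,0],[0,0.4,-2,0,0,0],[0,0.4,-3,0,0,0],[0,0.4,-4,0,0,0],[0,0.4,-4,0,0,0]]])

```text
time: 12.48
tool_pos: [575.4, 183.4, 180.4]
tcp_rot: [-180.0, 0.0, 179.4]
ft_force: [1.7, 0.1, 4.0]
finger_gap: 20.9
grip_force: 60.5
```

Emit:
step_arm(targets=[[[0,0,-1,0,0,0],[0,0,-2,0,0,0],[0,0,-3,0,0,0],[0,0,-4,0,0,0],[0,0,-4,0,0,0]]])

```text
time: 12.9
tool_pos: [575.3, 183.5, 176.4]
tcp_rot: [-180.0, -0.0, 179.4]
ft_force: [2.2, -0.3, 2.9]
finger_gap: 21.3
grip_force: 60.5
```

```bash
python3 st.py
```

```text
12.9 -76.61 [575.28 183.46 176.42] [-180.     -0.    179.44] [ 2.16 -0.31  2.93] [ 0.152 -0.563 -0.052]
```

Emit:
step_arm(targets=[[[0.3,0,-0.7,0,0,0],[0.6,0,-1.3,0,0,0],[0.6,0,-2,0,0,0],[0.6,0,-2,0,0,0]]])

```text
time: 13.23
tool_pos: [575.7, 183.5, 174.4]
tcp_rot: [-180.0, -0.0, 179.4]
ft_force: [0.3, 0.7, 2.5]
finger_gap: 21.2
grip_force: 60.5
```

Emit:
step_arm(targets=[[[0,0,-0.5,0,0,0],[0,0,-0.9,0,0,0],[0,0,-0.9,0,0,0]]])

```text
time: 13.48
tool_pos: [575.8, 183.5, 173.7]
tcp_rot: [180.0, -0.0, 179.4]
ft_force: [0.8, -0.1, 5.3]
finger_gap: 21.4
grip_force: 60.6
```

```bash
python3 st.py
```

```text
13.4833 -76.62 [575.8  183.51 173.7 ] [ 1.8000e+02 -1.0000e-02  1.7944e+02] [ 0.8  -0.06  5.33] [ 0.108 -0.016 -0.032]
```

Emit:
step_arm(targets=[[[0,0,-0.4,0,0,0],[0,0,-0.7,0,0,0],[0,0,-0.7,0,0,0]]])

```text
time: 13.73
tool_pos: [575.9, 183.5, 173.3]
tcp_rot: [180.0, 0.0, 179.4]
ft_force: [0.2, 0.3, 6.4]
finger_gap: 21.0
grip_force: 60.8
```

```bash
python3 st.py
```

```text
13.7333 -76.63 [575.92 183.51 173.32] [1.8000e+02 1.0000e-02 1.7944e+02] [0.23 0.33 6.38] [-0.011  0.082 -0.03 ]
```

Emit:
step_arm(targets=[[[0,0,-0.4,0,0,0],[0,0,-0.6,0,0,0],[0,0,-0.6,0,0,0],[0,0,-0.6,0,0,0]]])

```text
time: 14.07
tool_pos: [576.0, 183.5, 173.0]
tcp_rot: [180.0, 0.0, 179.4]
ft_force: [-0.6, 0.2, 6.3]
finger_gap: 21.1
grip_force: 61.0
```

```bash
python3 st.py
```

```text
14.0667 -76.62 [576.01 183.54 173.03] [1.8000e+02 2.0000e-02 1.7944e+02] [-0.61  0.19  6.27] [ 0.034  0.233 -0.03 ]
```

Emit:
step_arm(targets=[[[0,0,-0.5,0,0,0],[0,0,-0.5,0,0,0],[0,0,-0.5,0,0,0],[0,0,-0.5,0,0,0]]])

```text
time: 14.4
tool_pos: [576.1, 183.5, 172.8]
tcp_rot: [180.0, 0.0, 179.4]
ft_force: [-1.3, 0.3, 8.1]
finger_gap: 21.3
grip_force: 61.1
```

```bash
python3 st.py
```

```text
14.4 -76.62 [576.1  183.5  172.78] [1.8000e+02 4.0000e-02 1.7944e+02] [-1.35  0.27  8.14] [ 0.037  0.379 -0.026]
```

Fully home: 14 mm of travel, firm at about 11 N. I'll ease the press and turn clockwise.

Emit:
step_arm(targets=[[[-0.4,0,1.3,0,0,0],[-0.4,0,1.3,0,0,-0.06],[-0.4,0,1.3,0,0,-0.13],[-0.4,0,1.3,0,0,-0.2],[-0.4,0,1.3,0,0,-0.27],[-0.4,0,1.3,0,0,-0.34],[-0.4,0,1.3,0,0,-0.41],[-0.4,0,1.3,0,0,-0.48],[-0.4,0,1.3,0,0,-0.55],[-0.4,0,1.3,0,0,-0.6]]])

```text
time: 15.23
tool_pos: [575.4, 184.2, 173.5]
tcp_rot: [179.9, -0.0, 144.9]
ft_force: [-0.6, 3.8, 4.7]
finger_gap: 21.6
grip_force: 60.6
```

```bash
python3 st.py
```

```text
15.2333 -42.03 [575.41 184.15 173.48] [ 1.7995e+02 -3.0000e-02  1.4487e+02] [-0.63  3.76  4.72] [0.702 0.045 0.183]
```

Emit:
step_arm(targets=[[[0,0.7,0.5,0,0,-0.04],[0,1,0.5,0,0,-0.1],[0,1,0.5,0,0,-0.16],[0,1,0.5,0,0,-0.22],[0,1,0.5,0,0,-0.28],[0,1,0.5,0,0,-0.34],[0,1,0.5,0,0,-0.4],[0,1,0.5,0,0,-0.45]]])

```text
time: 15.9
tool_pos: [575.5, 185.0, 173.8]
tcp_rot: [180.0, -0.0, 119.1]
ft_force: [0.4, 2.9, 3.9]
finger_gap: 21.2
grip_force: 60.4
```

```bash
python3 st.py
```

```text
15.9 -16.2 [575.48 184.99 173.78] [ 1.7997e+02 -3.0000e-02  1.1914e+02] [0.39 2.87 3.91] [ 0.558 -0.13   0.321]
```

```bash
cat > ptr.py <<'E'
from h import *
a=snap('scene');im=cv2.cvtColor(a['img'],cv2.COLOR_BGR2GRAY).astype(np.float32)
for rr in (36,41,46):
    t=np.arange(-180,180,6);P=np.c_[576.5+rr*np.cos(np.radians(t)),185+rr*np.sin(np.radians(t)),0*t+63]
    q=proj(a,P).astype(np.float32)
    v=cv2.remap(im,q[:,0],q[:,1],cv2.INTER_LINEAR).ravel()
    print(rr,[(int(x),int(y)) for x,y in zip(t,v) if y<165])
E
python3 ptr.py
```

```text
36 [(-144, 141), (-138, 64), (-132, 58), (-126, 71), (-120, 99), (-114, 120), (-108, 161), (-102, 143), (-96, 119), (-78, 144), (-72, 134), (-66, 133), (-60, 158), (18, 158), (24, 145), (30, 131), (36, 151), (42, 136), (48, 128), (54, 135), (60, 130), (66, 141), (72, 143), (78, 143), (84, 159), (90, 144), (96, 144), (102, 137), (108, 95), (114, 81), (120, 158), (132, 148), (138, 126), (144, 128), (150, 128), (156, 132), (162, 137)]
41 [(-144, 125), (-138, 50), (-132, 56), (-126, 43), (-120, 45), (-114, 53), (-108, 126), (-102, 110), (-96, 130), (-90, 156), (-84, 140), (-78, 138), (108, 120), (114, 91), (138, 135), (144, 138), (150, 136), (156, 160)]
46 [(-144, 113), (-138, 82), (-132, 101), (-126, 32), (-120, 37), (-114, 59), (-108, 117), (-102, 129), (-96, 139), (-90, 139), (-84, 140), (-78, 143), (108, 129), (114, 72), (132, 152), (138, 134), (144, 130), (150, 135)]
```

Emit:
step_arm(targets=[[[0.2,0.5,0.2,0,0,-0.05],[0.2,0.5,0.2,0,0,-0.1],[0.2,0.5,0.2,0,0,-0.15],[0.2,0.5,0.2,0,0,-0.2],[0.2,0.5,0.2,0,0,-0.25],[0.2,0.5,0.2,0,0,-0.3]]])

```text
time: 16.45
tool_pos: [575.7, 185.3, 173.9]
tcp_rot: [180.0, -0.0, 102.1]
ft_force: [1.2, 1.2, 2.4]
finger_gap: 21.6
grip_force: 60.4
```

```bash
python3 st.py; python3 ptr.py | grep -o '(1[0-9]*, .*\|([5-9][0-9], .*'
python3 - <<'E'
from h import *
a=snap('scene','p1.png');cv2.imwrite('pics/p1.png',cv2.resize(a['img'][235:305,270:350],(800,600)[:2] if 0 else (680,595),interpolation=cv2.INTER_CUBIC))
E
```

```text
16.45 0.91 [575.72 185.3  173.9 ] [ 1.7998e+02 -2.0000e-02  1.0205e+02] [1.21 1.17 2.43] [ 0.561 -0.286  0.371]
(18, 158), (24, 144), (30, 131), (36, 152), (42, 137), (48, 127), (54, 137), (60, 131), (66, 142), (72, 142), (78, 143), (84, 152), (90, 101), (96, 79), (102, 81), (108, 96), (114, 112), (120, 113), (126, 115), (132, 119), (138, 145)]
(90, 161), (96, 80), (102, 105), (108, 134), (114, 138), (120, 138), (126, 126), (132, 127)]
(96, 74), (102, 113), (108, 138), (114, 136), (120, 136), (126, 133), (150, 156), (156, 150)]
```

View pics/p1.png

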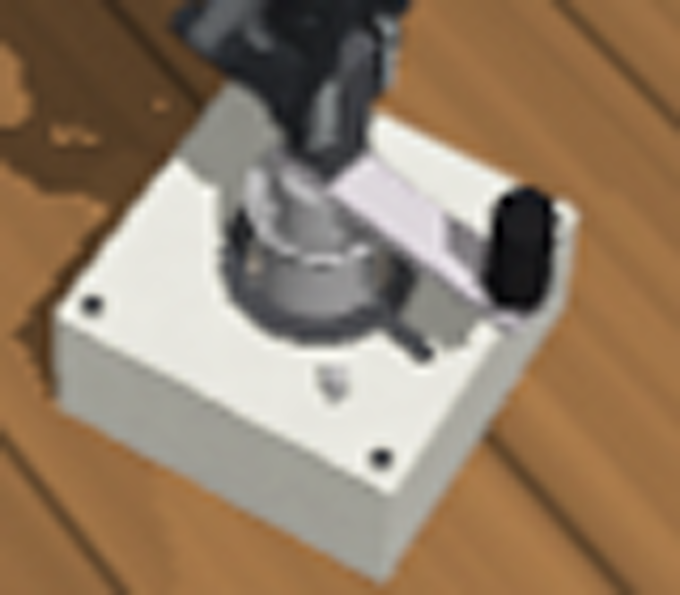

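The picture shows the crank standing in the tube with the pointer at crop (420,350), moving towards the closed pin at (333,385). I'll work out the remaining angle.

Run:
```python
from h import *
a=snap('scene')
for n,p,z in(('pin',(333,385),62),('ptr',(425,352),62),):
    w=onz(a,[(270+p[0]/8.5-.4,235+p[1]/8.5-.4)],z)[0];d=w[:2]-[576.5,185];print(n,w.round(),np.degrees(np.arctan2(d[1],d[0])),np.hypot(*d))
b=snap('top')
for n,p in(('open pin',(138,487)),('closed pin',(110,392)),('ptr0',(116,474))):
    w=onz(b,[(190+p[0]/4.5-.4,180+(p[1]-282)/4.5-.4)],62)[0];d=w[:2]-[575.5,183];print(n,w.round(),np.degrees(np.arctan2(d[1],d[0])),np.hypot(*d))
```

```text
pin [603. 229.  62.] 59.10930621528905 51.57962441069013
ptr [570. 237.  62.] 97.0090964675096 51.972196880060004
open pin [530. 205.  62.] 154.2445376007231 50.33269591740944
closed pin [602. 224.  62.] 56.81355521129993 49.30946775605657
ptr0 [541. 221.  62.] 132.69227261532382 51.431198726041615
```

Emit:
step_arm(targets=[[[-0.1,0.3,0.2,0,0,-0.05],[-0.1,0.3,0.2,0,0,-0.1],[-0.1,0.3,0.2,0,0,-0.15],[-0.1,0.3,0.2,0,0,-0.2],[-0.1,0.3,0.2,0,0,-0.25],[-0.1,0.3,0.2,0,0,-0.3],[-0.1,0.3,0.2,0,0,-0.35],[-0.1,0.3,0.2,0,0,-0.4],[-0.1,0.3,0.2,0,0,-0.45]]])

```text
time: 17.4
tool_pos: [575.9, 185.4, 174.2]
tcp_rot: [180.0, -0.0, 76.3]
ft_force: [2.6, 2.8, 0.8]
finger_gap: 21.2
grip_force: 60.2
```

```bash
python3 st.py; python3 ptr.py | grep -o '([3-9][0-9], .*'
```

```text
17.4 26.69 [575.89 185.43 174.17] [ 1.7996e+02 -3.0000e-02  7.6300e+01] [2.56 2.8  0.84] [ 0.621 -0.705  0.372]
(30, 146), (42, 148), (48, 138), (54, 101), (60, 78), (66, 68), (72, 44), (78, 63), (84, 103), (90, 124), (96, 111), (102, 60), (108, 22), (114, 17), (120, 19), (126, 28), (132, 30), (138, 28), (144, 23), (150, 62)]
(60, 156), (66, 103), (72, 44), (78, 115), (84, 131), (90, 110), (96, 31), (102, 17), (108, 19), (114, 21), (120, 27), (126, 30), (132, 31), (138, 30), (144, 25), (150, 48)]
(66, 100), (72, 47), (78, 120), (84, 150), (90, 65), (96, 16), (102, 22), (108, 22), (114, 23), (120, 23), (126, 28), (132, 28), (138, 27), (144, 30), (150, 85), (156, 162)]
```

Emit:
step_arm(targets=[[[0.4,0.4,0,0,0,-0.02],[0.4,0.4,0,0,0,-0.04],[0.4,0.4,0,0,0,-0.06],[0.4,0.4,0,0,0,-0.08]]])

```text
time: 17.78
tool_pos: [576.1, 185.7, 174.2]
tcp_rot: [180.0, -0.0, 71.7]
ft_force: [3.0, 1.6, 1.1]
finger_gap: 21.3
grip_force: 60.1
```

```bash
python3 st.py
```

```text
17.7833 31.34 [576.1  185.66 174.19] [179.99  -0.    71.67] [3.   1.63 1.06] [ 0.392 -0.735  0.27 ]
```

Emit:
step_arm(targets=[[[0.4,0.2,0,0,0,-0.015],[0.4,0.2,0,0,0,-0.03],[0.4,0.2,0,0,0,-0.045],[0.4,0.2,0,0,0,-0.045]]])

```text
time: 18.12
tool_pos: [576.3, 185.8, 174.2]
tcp_rot: [-180.0, 0.0, 69.1]
ft_force: [2.4, 2.4, 2.2]
finger_gap: 21.0
grip_force: 60.2
```

```bash
python3 st.py
```

```text
18.1167 33.95 [576.35 185.83 174.16] [-1.800e+02  1.000e-02  6.908e+01] [2.41 2.41 2.24] [ 0.309 -0.541  0.285]
```

Emit:
step_arm(targets=[[[0.3,0.3,0,0,0,-0.015],[0.3,0.3,0,0,0,-0.03],[0.3,0.3,0,0,0,-0.03]]])

```text
time: 18.37
tool_pos: [576.6, 186.0, 174.1]
tcp_rot: [-180.0, 0.0, 67.3]
ft_force: [1.1, 0.5, 1.9]
finger_gap: 21.1
grip_force: 60.3
```

```bash
python3 st.py;python3 ptr.py | grep -o '([3-9][0-9], .*'
```

```text
18.3667 35.7 [576.57 186.04 174.07] [-1.7999e+02  3.0000e-02  6.7350e+01] [1.08 0.49 1.89] [ 0.165 -0.342  0.28 ]
(30, 76), (36, 89), (42, 85), (48, 77), (54, 74), (60, 50), (66, 62), (72, 84), (78, 52), (84, 16), (90, 20), (96, 22), (102, 25), (108, 27), (114, 29), (120, 23), (126, 19), (132, 60), (138, 154)]
(36, 164), (42, 139), (48, 142), (54, 133), (60, 68), (66, 74), (72, 54), (78, 15), (84, 20), (90, 22), (96, 23), (102, 22), (108, 12), (114, 77), (120, 153)]
(42, 158), (48, 137), (54, 138), (60, 118), (66, 95), (72, 95), (78, 23), (84, 22), (90, 23), (96, 17), (102, 56), (150, 163)]
```

Emit:
step_arm(targets=[[[0,0,0,0,0,-0.015],[0,0,0,0,0,-0.03],[0,0,0,0,0,-0.03]]])

```text
time: 18.67
tool_pos: [576.6, 186.1, 174.1]
tcp_rot: [-180.0, 0.0, 65.6]
ft_force: [1.3, -0.7, 1.7]
finger_gap: 21.0
grip_force: 60.3
```

```bash
python3 st.py
```

```text
18.6667 37.42 [576.64 186.14 174.12] [-1.800e+02  1.000e-02  6.563e+01] [ 1.3  -0.65  1.7 ] [ 0.097 -0.376  0.24 ]
```

Emit:
step_arm(targets=[[[0,0,0,0,0,-0.015],[0,0,0,0,0,-0.03],[0,0,0,0,0,-0.03]]])

```text
time: 18.92
tool_pos: [576.6, 186.2, 174.2]
tcp_rot: [-180.0, 0.0, 63.9]
ft_force: [1.5, -0.8, 2.4]
finger_gap: 21.6
grip_force: 60.2
```

```bash
python3 st.py
```

```text
18.9167 39.14 [576.64 186.16 174.17] [-1.80e+02  1.00e-02  6.39e+01] [ 1.49 -0.76  2.44] [ 0.011 -0.373  0.318]
```

Emit:
step_arm(targets=[[[0,0,0,0,0,-0.015],[0,0,0,0,0,-0.03],[0,0,0,0,0,-0.03]]])

```text
time: 19.17
tool_pos: [576.7, 186.1, 174.2]
tcp_rot: [-180.0, 0.0, 62.2]
ft_force: [1.4, -0.0, 1.8]
finger_gap: 21.2
grip_force: 60.2
```

```bash
python3 st.py
```

```text
19.1667 40.86 [576.68 186.13 174.16] [-180.      0.     62.18] [ 1.35 -0.    1.83] [-0.029 -0.376  0.291]
```

Lowering the grip to 30 N so the fingers yield below about 0.7 N m at the stop, then continuing in small steps.

Emit:
step_arm(targets=[[[0,0,0,0,0,0],[0,0,0,0,0,-0.01],[0,0,0,0,0,-0.02],[0,0,0,0,0,-0.025],[0,0,0,0,0,-0.025]]], newtons=30)

```text
time: 19.58
tool_pos: [576.7, 186.2, 174.2]
tcp_rot: [180.0, -0.0, 60.8]
ft_force: [0.7, -0.5, 1.9]
finger_gap: 21.3
grip_force: 60.2
```

```bash
python3 st.py;python3 ptr.py | grep -o '([3-9][0-9], .*'
```

```text
19.5833 42.24 [576.72 186.18 174.2 ] [180.   -0.   60.8] [ 0.71 -0.54  1.86] [-0.029 -0.345  0.254]
(30, 86), (36, 96), (42, 87), (48, 76), (54, 57), (60, 42), (66, 21), (72, 21), (78, 22), (84, 24), (90, 21), (96, 38), (102, 100), (108, 164)]
(30, 141), (36, 140), (42, 142), (48, 129), (54, 67), (60, 40), (66, 17), (72, 22), (78, 23), (84, 19), (90, 64)]
(30, 135), (36, 139), (42, 140), (48, 131), (54, 67), (60, 59), (66, 24), (72, 20), (78, 20), (84, 41), (150, 163)]
```

Emit:
step_arm(targets=[[[0,0,0,0,0,0],[0,0,0,0,0,-0.01],[0,0,0,0,0,-0.02],[0,0,0,0,0,-0.02]]], fingers=1, newtons=30)

```text
time: 19.97
tool_pos: [576.7, 186.2, 174.2]
tcp_rot: [-180.0, 0.0, 59.6]
ft_force: [1.2, 0.4, 2.5]
finger_gap: 21.2
grip_force: 60.2
```

```bash
python3 st.py
```

```text
19.9667 43.41 [576.69 186.17 174.18] [-180.      0.     59.63] [1.2  0.44 2.5 ] [-0.035 -0.421  0.272]
```

Emit:
step_arm(targets=[[[0,0,0,0,0,0],[0,0,0,0,0,0],[0,0,0,0,0,0]]], fingers=0.2)

```text
time: 20.22
tool_pos: [576.2, 186.2, 173.7]
tcp_rot: [-179.9, 0.0, 59.7]
ft_force: [0.7, -0.1, 0.5]
finger_gap: 34.1
grip_force: 0.0
```

Emit:
step_arm(targets=[[[0,0,0,0,0,0],[0,0,0,0,0,0],[0,0,0,0,0,0],[0,0,0,0,0,0],[0,0,0,0,0,0]]], fingers=1, newtons=30)

```text
time: 20.63
tool_pos: [576.7, 186.1, 174.1]
tcp_rot: [-180.0, 0.0, 59.7]
ft_force: [0.2, -0.3, 0.1]
finger_gap: 21.6
grip_force: 32.7
```

```bash
python3 st.py;python3 ptr.py | grep -o '([3-9][0-9], .*'
```

```text
20.6333 43.36 [576.68 186.08 174.1 ] [-1.800e+02  1.000e-02  5.969e+01] [ 0.21 -0.3   0.06] [-0.175 -0.177  0.075]
(30, 85), (36, 96), (42, 88), (48, 74), (54, 49), (60, 52), (66, 23), (72, 21), (78, 22), (84, 23), (90, 21), (96, 27), (102, 87), (108, 162)]
(30, 141), (36, 141), (42, 143), (48, 123), (54, 55), (60, 42), (66, 16), (72, 23), (78, 25), (84, 22), (90, 39), (96, 158)]
(30, 135), (36, 139), (42, 140), (48, 126), (54, 57), (60, 75), (66, 25), (72, 20), (78, 22), (84, 32), (90, 158), (150, 163)]
```

Grip is now about 30 N. Continuing clockwise in small steps.

Emit:
step_arm(targets=[[[0,0,0,0,0,-0.015],[0,0,0,0,0,-0.03],[0,0,0,0,0,-0.04],[0,0,0,0,0,-0.04]]])

```text
time: 21.02
tool_pos: [576.7, 186.1, 174.2]
tcp_rot: [180.0, 0.0, 57.3]
ft_force: [0.7, -1.4, -0.1]
finger_gap: 22.0
grip_force: 35.5
```

```bash
python3 st.py
```

```text
21.0167 45.7 [576.71 186.14 174.17] [180.     0.    57.34] [ 0.75 -1.39 -0.09] [-0.382 -0.275  0.224]
```

Emit:
step_arm(targets=[[[0,0,0,0,0,-0.015],[0,0,0,0,0,-0.03],[0,0,0,0,0,-0.04],[0,0,0,0,0,-0.04]]])

```text
time: 21.35
tool_pos: [576.7, 186.2, 174.2]
tcp_rot: [180.0, 0.0, 55.1]
ft_force: [1.7, -1.3, -1.0]
finger_gap: 22.0
grip_force: 35.9
```

```bash
python3 st.py;python3 ptr.py | grep -o '([3-9][0-9], .*'
```

```text
21.35 47.99 [576.69 186.18 174.17] [180.     0.    55.05] [ 1.75 -1.29 -0.97] [-0.374 -0.247  0.281]
(30, 79), (36, 91), (42, 86), (48, 63), (54, 23), (60, 20), (66, 22), (72, 23), (78, 20), (84, 44), (90, 100), (96, 136), (102, 153)]
(30, 140), (36, 139), (42, 142), (48, 87), (54, 17), (60, 19), (66, 24), (72, 23), (78, 13), (84, 143)]
(30, 137), (36, 139), (42, 141), (48, 98), (54, 40), (60, 16), (66, 19), (72, 19), (78, 116), (150, 162)]
```

Emit:
step_arm(targets=[[[0,0,0,0,0,-0.015],[0,0,0,0,0,-0.03],[0,0,0,0,0,-0.04],[0,0,0,0,0,-0.04]]])

```text
time: 21.73
tool_pos: [576.7, 186.2, 174.2]
tcp_rot: [180.0, -0.0, 52.8]
ft_force: [1.6, -1.4, -0.5]
finger_gap: 21.7
grip_force: 39.3
```

```bash
python3 st.py
```

```text
21.7333 50.28 [576.72 186.21 174.21] [179.99  -0.    52.77] [ 1.55 -1.4  -0.51] [-0.392 -0.373  0.503]
```

Torque jumped from 0.3 to 0.53 N m, so this is likely the stop. One tiny step to confirm.

Emit:
step_arm(targets=[[[0,0,0,0,0,-0.01],[0,0,0,0,0,-0.01],[0,0,0,0,0,-0.01]]])

```text
time: 21.98
tool_pos: [576.7, 186.2, 174.2]
tcp_rot: [180.0, -0.0, 52.2]
ft_force: [2.5, -2.0, 0.1]
finger_gap: 21.9
grip_force: 40.2
```

```bash
python3 st.py
```

```text
21.9833 50.8 [576.71 186.2  174.18] [180.    -0.    52.25] [ 2.51 -2.03  0.12] [-0.372 -0.39   0.571]
```

It's at the stop: torque now climbs elastically to about 0.6 N m, still below 1. Release, then rise.

Emit:
step_arm(targets=[[[0,0,0,0,0,0.01],[0,0,0,0,0,0.01],[0,0,0,0,0,0.01],[0,0,0,0,0,0.01],[0,0,0,0,0,0.01]]], fingers=-0.1)

```text
time: 22.4
tool_pos: [576.6, 186.3, 174.2]
tcp_rot: [-180.0, -0.0, 52.8]
ft_force: [-0.3, 0.3, -0.0]
finger_gap: 46.9
grip_force: 0.0
```

Emit:
step_arm(targets=[[[0,0,8,0,0,0],[0,0,20,0,0,0],[0,0,40,0,0,0],[0,0,65,0,0,0],[0,0,95,0,0,0],[0,0,125,0,0,0],[0,0,150,0,0,0],[0,0,170,0,0,0],[-20,-40,170,0,0,0],[-40,-75,170,0,0,0],[-60,-110,170,0,0,0],[-80,-140,170,0,0,0]]])

```text
time: 23.4
tool_pos: [495.7, 44.6, 345.7]
tcp_rot: [179.9, -0.0, 52.8]
ft_force: [-0.1, -0.2, 0.7]
finger_gap: 47.1
grip_force: 0.0
```

Emit:
step_arm(targets=[[[-20,-40,0,0,0,0],[-40,-80,0,0,0,0],[-60,-115,0,0,0,0],[-60,-150,0,0,0,0],[-60,-180,0,0,0,0],[-60,-180,0,0,0,0],[-60,-180,0,0,0,0]]])

```text
time: 23.98
tool_pos: [436.4, -135.2, 345.6]
tcp_rot: [179.9, -0.0, 52.6]
ft_force: [-0.4, 0.1, 0.4]
finger_gap: 47.3
grip_force: 0.0
```

```bash
python3 st.py
python3 - <<'E'
from h import *
a=snap('scene');b=snap('top')
o=np.hstack([cv2.resize(a['img'][220:310,265:355],(400,400),interpolation=cv2.INTER_CUBIC),cv2.resize(b['img'][170:250,185:265],(400,400),interpolation=cv2.INTER_CUBIC)])
cv2.imwrite('pics/f0.png',o)
E
```

```text
23.9833 13.74 [ 436.43 -135.22  345.6 ] [ 1.7991e+02 -3.0000e-02  5.2610e+01] [-0.35  0.15  0.37] [-0.008  0.022  0.023]
```

View pics/f0.png

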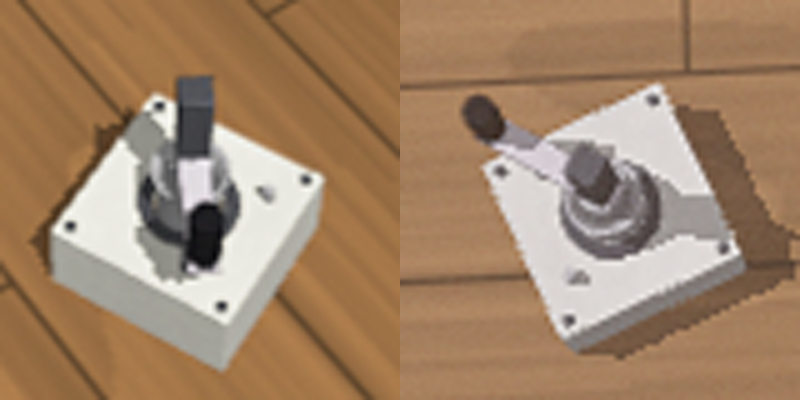

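The crank stands in the tube, let go. The arm at left crop (200,190) hides most of the closed pin and pointer area near (192,265). I'll use the last picture to check that spot enlarged.

Run:
```python
from h import *
a=snap('scene');b=snap('top');L=[]
for s,(x0,y0) in((a,(292,258)),(b,(200,190))):
    im=cv2.resize(s['img'][y0:y0+30,x0:x0+30],(400,400),interpolation=cv2.INTER_CUBIC);im2=im.copy();f=400/30
    for t,c in((49,(0,0,255)),(58,(0,255,0)),(66,(255,0,0))):
        p=(proj(s,[576+50*np.cos(np.radians(t)),184.2+50*np.sin(np.radians(t)),62])[0]-[x0,y0]+.5)*f
        cv2.circle(im2,tuple(int(v) for v in p),4,c,-1)
    L.append((im,im2))
cv2.imwrite('pics/f1.png',cv2.resize(np.vstack([np.hstack([l[0] for l in L]),np.hstack([l[1] for l in L])]),(600,600)))
```

```text
(no output)
```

View pics/f1.png

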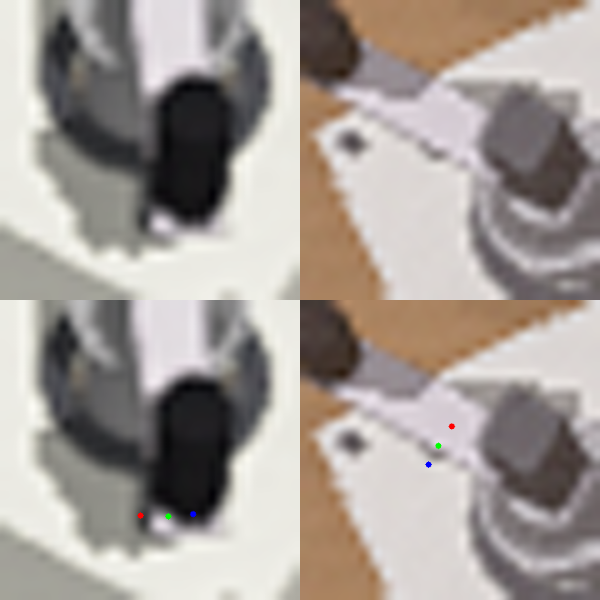

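The last crop shows the dark pointer tip at (147,215), right beside the closed pin at (165,222). That agrees with the torque rise at the stop and about 83° of pointer travel. The arm is clear, so I'm handing in.

```bash
python3 -c "
from bench import r
print(r.hand_in())"
```

```text
the job is handed in; nothing more can be done
None
```

The job is handed in: the smallest crank is seated fully home on the spindle and turned clockwise until it met the stop at about 0.6 N m, then let go standing in the tube. The final pointer position was mostly hidden behind the crank, so "fully closed" rests mainly on that torque rise.

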